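Tip the check plate out of its locked pocket and set it on the balance

TASK

Pull the red lock knob of the grey holder fully out, then press the near (knob-side) end of the brass check plate down so that the plate tips up and stays tipped against the pocket wall. Grip it by its raised end, lift it out and set it down gently, flat and in the middle of the balance's steel pan, then push the red knob fully home again. Leave the yellow note pad, the green tape roll and the orange-capped tube where they are.

Things in the scene. Friction and masses are not known exactly. Their poses are not given: they have to be found in the camera images.
- holder: Grey metal holder fixed to the bench, 103 (x) x 66 (y) mm on a 109 x 74 mm base; its deck (top) is 44 mm above the bench. Origin at bench height; x runs along its pocket away from the knob, z up. The pocket, 42 mm wide, spans x = -41.8 to +40.8 mm. The wall on the knob side is cut down to 37 mm (thumb scoop), the others reach the deck. The red knob stands out of the -x face (x = -52 mm).
- plate: Brass check plate 80 x 40 x 12 mm, about 0.15 kg. Origin at the centre of its underside, x along its length, z up. Starts flat in the pocket, top flush with the deck, centred over the holder's origin, x along the holder's x; 1 to 2 mm play, so its sides cannot be gripped until it is tipped.
- lock_knob (a joint): Slide of the lock bolt: 0 = pushed fully in (bolt under the plate's near end), 0.018 m = pulled fully out along the holder's -x. Starts at 0, takes about 3 N, stays where it is left.
- lock_knob_grip (a point): Centre of the red knob, a level cylinder 20 mm in diameter and 18 mm long along the holder's x, 27 mm above the bench; moves with the knob. Its inner end stands 19 mm off the holder's face when pushed in; only an 8 mm bolt lies between. Its outer end is 9 mm from this point along the holder's -x.
- press_spot (a point): Point of the holder at deck height over the plate's near end, 12 mm in from that end: where to press. With the lock out, a flat 22 mm wide fingertip pressing here must go about 6 mm down to take the plate past its balance and 9 to 10 mm for the full tip. With the lock in, the plate's near end cannot go down.
- balance: White compact balance fixed to the bench, 200 mm (x) x 150 mm (y), with a grey display strip on its -x edge, highest there 37 mm. Origin at bench height under its centre.
- pan (a point): Centre of the top of the balance's square steel pan, 130 x 130 mm, 41 mm above the bench; does not give way.
- note_pad: Yellow pad of sticky notes 78 x 77 x 13 mm, loose; leave alone. Origin under its centre.
- tape_roll: Green roll of tape lying flat, diameter 78 mm, 19 mm high, loose; leave alone. Origin under its centre.
- orange_tube: Orange-capped tube standing upright, diameter 22 mm, 71 mm high, loose; leave alone. Origin under its centre.
- rock_edge (a point): Edge in the pocket (holder x = -2.2 mm, 32 mm above the bench), 2.2 mm knob-side of the plate's middle. From it the floor is level toward the far end and slopes down 30 degrees toward the knob. The pressed plate rocks over it onto the slope and stays, 30 degrees tipped, far (+x) end up: lower edge of that end about 9 mm above the deck, upper edge 19 mm, its 40 mm apart sides free to grip from above.
There are look-alikes about, which are no part of the job. Of the things that look like the holder, the smaller one is meant.

How it is judged (in metres and radians):
On the way, in this order (a step that is already met when the one before it is completed fails the run):
1. the lock knob is pulled out (value of joint lock_knob above 0.014 m), for 0.1 s.
2. the plate stands tipped in its pocket, its far end up, with nothing touching it but the holder (angle between plate's own z axis and vertical above 0.4 rad and horizontal distance between plate and holder below 0.02 m and z of plate in the frame of holder below 0.04 m and contact force between the fingers and plate below 0.1 N), for 0.2 s.
3. the plate lies flat in the middle of the pan, let go (horizontal distance between plate and pan below 0.025 m and z of plate in the frame of pan between -0.003 and 0.003 m and angle between plate's own z axis and vertical below 0.06 rad and contact force between the fingers and plate below 0.1 N), for 0.2 s.
At the end, for the whole second after the job is handed in: The plate lies still and flat (within 0.06 rad) on the pan, its centre within 25 mm of the pan's centre, and the lock knob is pushed in to within 3 mm of fully home (value of joint lock_knob below 0.003 m and horizontal distance between plate and pan below 0.025 m and z of plate in the frame of pan between -0.003 and 0.003 m and angle between plate's own z axis and vertical below 0.06 rad and linear speed of plate below 0.01 m/s); the robot touches nothing.
It fails at once if the plate is pressed or struck hard against the balance (over 60 N) (contact force between plate and balance above 60 N).
It fails at once if the plate is dropped (it falls faster than 0.5 m/s with no finger on it) (linear speed of plate above 0.5 m/s and contact force between the fingers and plate below 0.1 N).
It fails at once if the note pad is moved more than 15 mm (distance of note_pad from where it was at the start of the episode above 0.015 m).
It fails at once if the tape roll is moved more than 15 mm (distance of tape_roll from where it was at the start of the episode above 0.015 m).
It fails at once if the tube is moved more than 15 mm or tipped (distance of orange_tube from where it was at the start of the episode above 0.015 m or angle between orange_tube's own z axis and vertical above 0.3 rad).
It also fails if it takes over 64 s, if anything falls off the work surface, if the arm or the gripper's body presses on something with over 40 N, if the wrist force passes 120 N, or if a joint passes its speed limit or range.

ROBOT

A 6-joint arm with a two-finger parallel gripper is mounted at the origin on a cart in front of the work surface, level with it; the furniture and walls round the work are solid. World frame = base frame: x ahead of the robot, y to its left, z up, the work surface at z = 0. Lengths are in mm, angles in rad, forces in N, time in s.
With the tool pointing down it reaches from about 250 to 800 mm from the base axis. Payload 3.9 kg.
Tool frame: the origin (TCP) lies at the centre of the arm's flange, where the gripper is bolted on; the fingertips stand 173 mm ahead of it and the grasp point (between the pads) lies 155 mm ahead of it (bot.grip_point_offset is the distance from the TCP to the grasp point, in mm); z points along the fingers, y is the line along which they close (so a half turn about z gives the same grasp; the last joint's range is limited). The gripper opens to 85 mm and grips with 20 to 120 N. Pads are 22 mm wide; open, the fingers measure 114 mm over their backs; the gripper's body (76 mm by 85 mm) begins 54 mm behind the grasp point. The pads swing forward as they close: fully open they stand 13 mm farther back than shut.
Start: joints at [-1.339, 0.26, -0.138, 1.173, 0, 1.571], TCP at [120.604, -510.951, 404.704] pointing down, gripper open.
Joint ranges: [-2.78, 2.78], [-0.83, 1.72], [-1.28, 1.37], [-1.9, 2.12], [-1.57, 1.48], [-3.14, 3.14]. Speed limits (rad/s): [2.57, 2.57, 3.14, 3.14, 3.14, 3.14].

INTERFACE

Orientations are given as a rotation vector (axis times angle).
In Python, from bench import bot gives the robot as it stands.
- The arm moves only by the tool carry_out, never from a script. Its arguments are lists of equal length, an entry for each row: "delta_pos": the shift along the world's x, y, z in cm, a list of three; "rot": the turn, a rotation vector about the world's x, y, z in degrees, a list of three; "jaw": the opening, from 0 (shut) to 1 (fully open). In form: {"delta_pos": [[tx, ty, tz], ...], "rot": [[rx, ry, rz], ...], "jaw": [jaw, ...]}. A call has 1 to 20 rows; each row is the pose to reach, as a shift and turn from the pose commanded when the call began; what a row does not reach only later rows make up. A row lasts 1/12 s, in which the tool goes at most 41.7 mm and 7.16 degrees, less where a joint would pass 70% of its speed; a pose out of reach is approached as far as the arm can. A call with a gripper value outside its range is refused whole. The fingers move at their own pace and stop on an object; the grip force is fixed at half the most. Time passes only in rows, so rows that repeat a pose let the fingers close. It gives the time, the measured TCP pose, the force, the opening and the grip force at its end, in the units of the state.
- bot.state(): the state, without advancing time (a new reading comes with each control period).
- bot.snapshot(name): name is "scene" or "top" or "wrist"; returns the picture (480x640x3 uint8, red, green, blue); there is no depth.
- bot.calibration(name): a dict with "fovy" (degrees; the focal length in pixels is half the picture's height over the tangent of half this angle, whatever the lens; pixels are square), "cx", "cy" (the principal point, pixels), "R" (3x3) and "t" (3): a world point X has camera coordinates R X + t; the wrist camera has in their place "mount" (4x4, takes a point from camera to tool coordinates, whose origin is the TCP and whose axes are the flange's). Camera axes: x right, y down, z forward; pixel columns grow to the right and rows downward; lengths in mm; the calibration is good to about 2 mm. The wrist camera is an equidistant fisheye: a pixel r from the principal point sees the ray r / f radians off the axis. A picture is of the moment at which its call begins: read the wrist's pose just before it. calibration takes no time and is no camera call.
- bot.sign_off(): hands the job in; it is judged then, once.
The state is a dict: "time_s": time; "joints": joint angles; "joint_velocities": joint speeds; "joint_efforts": joint torques, N m; "position": TCP position; "tool_rot": TCP orientation; "contact_force": force on the tool from outside, world axes, zero at the start; "moment": the same for the moment, N m; "width": finger opening in mm; "grip_force": force on a finger pad.
Only numpy, scipy, OpenCV 4.12 (cv2) and the standard library are available. Lean on these libraries where they do the work, as an engineer would, in place of code of your own. Each camera call takes 0.05 s, during which the arm holds its last target. There are 200 camera calls.

## Working session

There is one attempt and no reset: what is moved stays moved. The work goes in short steps, Python scripts to look and compute and a tool call to move; the robot and the scene stay as the last step left them, time stands still between calls to the robot, and variables do not carry over. Pictures are saved under pics/ and viewed, at most 10 in all, crops included, and the job is handed in when it is done.

Besides the shell and the picture viewer there is one more tool, called after "Emit:" as name(argument=value, ...) on one line, values as JSON. carry_out: Moves the arm, as the interface text tells. Its arguments: {"type":"object","properties":{"delta_pos":{"type":"array","items":{"type":"array","items":{"type":"number"}}},"rot":{"type":"array","items":{"type":"array","items":{"type":"number"}}},"jaw":{"type":"array","items":{"type":"number"}}},"required":["delta_pos","rot","jaw"]}

```bash
ls; mkdir -p pics; python3 - <<'E'
from bench import bot
import cv2
for n in("scene","top"):
    cv2.imwrite(f"pics/{n}0.png",bot.snapshot(n)[:,:,::-1]); print(n,bot.calibration(n))
print(bot.calibration("wrist")); print(bot.state())
E
```

```text
pics
scene {'fovy': 42.874236308615146, 'cx': 316.2829264906239, 'cy': 250.91770097858253, 'R': array([[-0.66736926, -0.7446974 ,  0.00663684],
       [-0.53840152,  0.47629935, -0.69517101],
       [ 0.51453093, -0.46750905, -0.71881376]]), 't': array([ 312.80165927,  383.03462314, 1274.45345896])}
top {'fovy': 45.94131886933891, 'cx': 314.91110060430293, 'cy': 235.2798180159707, 'R': array([[ 0.51956548, -0.85439156,  0.00817158],
       [-0.80748303, -0.49412148, -0.32220353],
       [ 0.27932573,  0.16080742, -0.94663515]]), 't': array([-349.08333215,  431.25799342, 1780.84060848])}
{'fovy': 65.70646984690485, 'cx': 316.7644125878548, 'cy': 245.3475574566302, 'mount': array([[-2.64372824e-04, -9.59721082e-01, -2.80954399e-01,
         7.12902545e+01],
       [ 9.99999876e-01, -3.72152331e-04,  3.30265861e-04,
        -1.03776724e+00],
       [-4.21520943e-04, -2.80954276e-01,  9.59721062e-01,
         3.04390302e+01],
       [ 0.00000000e+00,  0.00000000e+00,  0.00000000e+00,
         1.00000000e+00]])}
{'time_s': 0.1, 'joints': array([-1.33903553e+00,  2.60600405e-01, -1.39217854e-01,  1.17269867e+00,
       -8.12797343e-06,  1.57081252e+00]), 'joint_velocities': array([ 0.0012713 , -0.00230199,  0.00321308,  0.00061977,  0.00054203,
       -0.00024005]), 'joint_efforts': array([ 1.01729238e-03, -4.06509519e+01,  2.54527134e+01,  1.00683272e-02,
        1.64035932e-04,  1.24517442e-05]), 'position': array([ 120.51770778, -510.67029256,  403.96567722]), 'tool_rot': array([-3.11882943e+00, -3.63012066e-01,  3.25018107e-04]), 'contact_force': array([ 0.27126496, -0.16378671, -1.12453653]), 'moment': array([ 0.03736433, -0.03923028,  0.02567662]), 'grip_force': 0.0, 'width': 84.97503534332682}
```

View pics/top0.png

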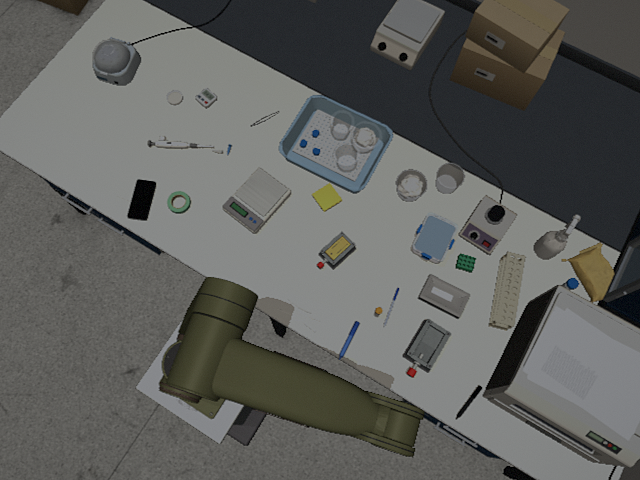

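View pics/scene0.png

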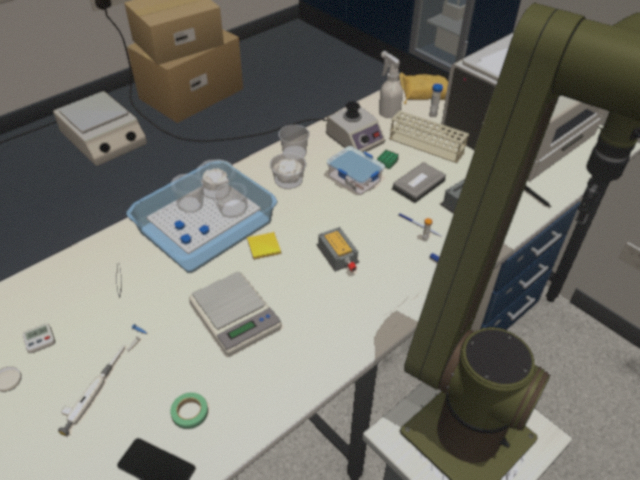

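The top view shows the small holder with the brass plate at about (338,250) and its knob at (320,265). The balance is at (258,200), the pad at (327,197), the tape at (178,202) and the tube at (378,311). The larger look-alike is at (427,345).

```bash
cat > h.py <<'E'
from bench import bot
import numpy as np, cv2
from scipy.spatial.transform import Rotation as Ro
def ray(n,u,v,st=None):
    c=bot.calibration(n); f=240/np.tan(np.radians(c["fovy"]/2))
    x,y=u-c["cx"],v-c["cy"]
    if n=="wrist":
        r=np.hypot(x,y)+1e-9; th=r/f
        d=np.array([x/r*np.sin(th),y/r*np.sin(th),np.cos(th)])
        R=Ro.from_rotvec(st["tool_rot"]).as_matrix(); M=c["mount"]
        return R@M[:3,3]+st["position"], R@M[:3,:3]@d
    R=c["R"]; return -R.T@c["t"], R.T@np.array([x/f,y/f,1])
def at(n,u,v,z,st=None):
    o,d=ray(n,u,v,st); return o+d*(z-o[2])/d[2]
def big(m,k=1):
    cs,_=cv2.findContours(m.astype(np.uint8),cv2.RETR_EXTERNAL,cv2.CHAIN_APPROX_NONE)
    return sorted(cs,key=cv2.contourArea)[::-1][:k]
E
python3 - <<'E'
from h import *
for n,u,v,z,w in [("top",340,246,44,'plate'),("top",320,265,27,'knob'),("scene",341,243,44,'plate'),("scene",352,267,27,'knob'),("top",263,194,41,'pan'),("scene",231,300,41,'pan'),("top",378,311,71,'tube'),("scene",428,221,71,'tube'),("top",327,197,13,'pad'),("top",178,202,19,'tape')]:
    print(w,n,at(n,u,v,z).round(0))
E
```

```text
plate top [ 570. -159.   44.]
knob top [ 484. -134.   27.]
plate scene [ 551. -160.   44.]
knob scene [ 481. -134.   27.]
pan top [594. 161.  41.]
pan scene [588. 168.  41.]
tube top [ 439. -372.   71.]
tube scene [ 439. -371.   71.]
pad top [709. -26.  13.]
tape top [424. 400.  19.]
```

Emit:
carry_out(delta_pos=[[4, 3, 0], [8, 6, 0], [12, 9, 0], [15, 12, -1], [18, 14.5, -2], [21, 17, -2.5], [24, 19.5, -3], [27, 22, -3.5], [30, 24.5, -4], [33, 27, -4.5], [36, 29, -5], [39, 31.5, -5.5], [42, 33.5, -5.5], [44, 35, -5.5], [44, 35, -5.5], [44, 35, -5.5], [44, 35, -5.5], [44, 35, -5.5]], rot=[[0, 0, 0], [0, 0, 0], [0, 0, 0], [0, 0, 0], [0, 0, 0], [0, 0, 0], [0, 0, 0], [0, 0, 0], [0, 0, 0], [0, 0, 0], [0, 0, 0], [0, 0, 0], [0, 0, 0], [0, 0, 0], [0, 0, 0], [0, 0, 0], [0, 0, 0], [0, 0, 0]], jaw=[1, 1, 1, 1, 1, 1, 1, 1, 1, 1, 1, 1, 1, 1, 1, 1, 1, 1])

```text
time_s: 1.6
position: [559.5, -161.6, 349.4]
tool_rot: [-3.12, -0.361, 0.002]
contact_force: [0.1, 0.1, -0.2]
width: 85.4
grip_force: 0.0
```

```bash
python3 - <<'E'
from h import *
s=bot.state(); print(s["joints"],s["position"],s["tool_rot"])
cv2.imwrite("pics/w1.png",bot.snapshot("wrist")[:,:,::-1]); np.save("w1.npy",np.r_[s["position"],s["tool_rot"]])
E
```

```text
[-2.81021815e-01  3.85409101e-01 -1.00016059e-01  1.08675525e+00
 -3.17314517e-04  2.62999594e+00] [ 559.54991917 -161.56876504  349.44904543] [-3.12049725e+00 -3.61356891e-01  2.19783817e-03]
```

View pics/w1.png

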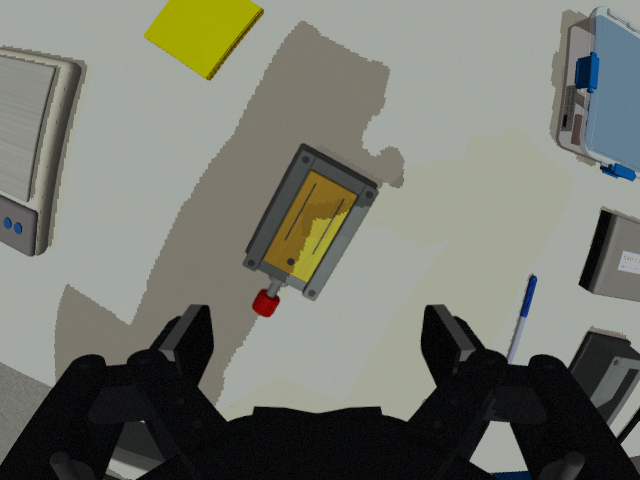

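The wrist view shows the brass plate centred at about (317,225), the knob at (265,302) and the balance at the left edge. Next I measure the plate and the knob.

```bash
cat > m.py <<'E'
from h import *
def meas(im,st,zp=44):
    hsv=cv2.cvtColor(im,cv2.COLOR_BGR2HSV); H,S,V=cv2.split(hsv)
    out={}
    red=((H<8)|(H>172))&(S>130)&(V>50); c=big(red)[0]; out["red"]=c[:,0]
    br=(H>12)&(H<32)&(S>110)&(V>60)
    br=cv2.morphologyEx(br.astype(np.uint8),cv2.MORPH_CLOSE,np.ones((5,5)))
    out["br"]=[k[:,0] for k in big(br,3)]
    return out
E
python3 - <<'E'
from m import *
a=np.load("w1.npy"); st=dict(position=a[:3],tool_rot=a[3:])
im=cv2.imread("pics/w1.png"); o=meas(im,st)
for c in o["br"]:
    P=np.array([at("wrist",u,v,44,st)[:2] for u,v in c],np.float32)
    r=cv2.minAreaRect(P); print("br",c.mean(0),r)
c=o["red"]; P=np.array([at("wrist",u,v,27,st)[:2] for u,v in c],np.float32); print("red",c.mean(0),cv2.minAreaRect(P))
E
```

```text
br [203.68283582  28.51865672] ((702.553466796875, -37.06581115722656), (72.8784408569336, 69.54963684082031), 65.1209487915039)
br [309.06390977 226.34586466] ((562.0001220703125, -153.68350219726562), (40.54417419433594, 80.23960876464844), 74.58465576171875)
red [265.33333333 302.81333333] ((483.31591796875, -132.0701446533203), (19.397024154663086, 24.043718338012695), 74.6665267944336)
```

Emit:
carry_out(delta_pos=[[0, 0, 0], [-1, 0.4, 0], [-2, 0.8, 0], [-3, 1.2, 0], [-4, 1.6, 0], [-5, 2, 0], [-6, 2.4, 0], [-7, 2.6, 0], [-7.5, 2.8, 0], [-7.5, 2.8, 0], [-7.5, 2.8, -1], [-7.5, 2.8, -2], [-7.5, 2.8, -3], [-7.5, 2.8, -4], [-7.5, 2.8, -5], [-7.5, 2.8, -6], [-7.5, 2.8, -6], [-7.5, 2.8, -6], [-7.5, 2.8, -6], [-7.5, 2.8, -6]], rot=[[0, 0, 7.1], [0, 0, 14.2], [0, 0, 21.3], [0, 0, 28.4], [0, 0, 35.5], [0, 0, 42.6], [0, 0, 49.7], [0, 0, 56.8], [0, 0, 63.9], [0, 0, 71], [0, 0, 78.1], [0, 0, 85.2], [0, 0, 92.3], [0, 0, 99.4], [0, 0, 106.5], [0, 0, 113.6], [0, 0, 120.7], [0, 0, 127.8], [0, 0, 134.9], [0, 0, 142]], jaw=[1, 1, 1, 1, 1, 1, 1, 1, 1, 1, 1, 1, 1, 1, 1, 1, 1, 1, 1, 1])

```text
time_s: 3.32
position: [484.6, -133.8, 289.9]
tool_rot: [0.666, 3.07, -0.0]
contact_force: [0.6, -0.2, 0.1]
width: 85.5
grip_force: 0.0
```

Emit:
carry_out(delta_pos=[[0, 0, -1], [0, 0, -2], [0, 0, -2], [0, 0, -2]], rot=[[0, 0, 6], [0, 0, 9.4], [0, 0, 9.4], [0, 0, 9.4]], jaw=[1, 1, 1, 1])

```text
time_s: 3.65
position: [484.6, -133.5, 269.7]
tool_rot: [-0.424, -3.112, -0.0]
contact_force: [-0.6, -1.0, -0.1]
width: 85.4
grip_force: 0.0
```

```bash
python3 - <<'E'
from m import *
s=bot.state(); print(s["joints"].round(3),s["position"],s["tool_rot"], np.degrees(2*np.arctan2(s["tool_rot"][1],s["tool_rot"][0])))
im=bot.snapshot("wrist")[:,:,::-1].copy(); cv2.imwrite("pics/w2.png",im); np.save("w2.npy",np.r_[s["position"],s["tool_rot"]])
o=meas(im,s)
for c in o["br"]:
    P=np.array([at("wrist",u,v,44,s)[:2] for u,v in c],np.float32)
    r=cv2.minAreaRect(P); print("br",c.mean(0),r)
c=o["red"]; P=np.array([at("wrist",u,v,27,s)[:2] for u,v in c],np.float32); print("red",c.mean(0),cv2.minAreaRect(P))
E
```

```text
[-0.269  0.322 -0.428  0.822 -0.     0.002] [ 484.58425628 -133.53570881  269.65251592] [-4.23578917e-01 -3.11164212e+00 -1.65548652e-04] -195.50372450905672
br [317.40636042 366.17667845] ((551.2598266601562, -150.79774475097656), (40.365272521972656, 69.44178771972656), 74.79037475585938)
br [495.14184397 446.14893617] ((678.2491455078125, -28.67745590209961), (47.675567626953125, 58.73828125), 65.4661636352539)
red [317.5        262.28448276] ((485.99383544921875, -132.70252990722656), (18.91473388671875, 21.74847984313965), 74.48605346679688)
```

View pics/w2.png

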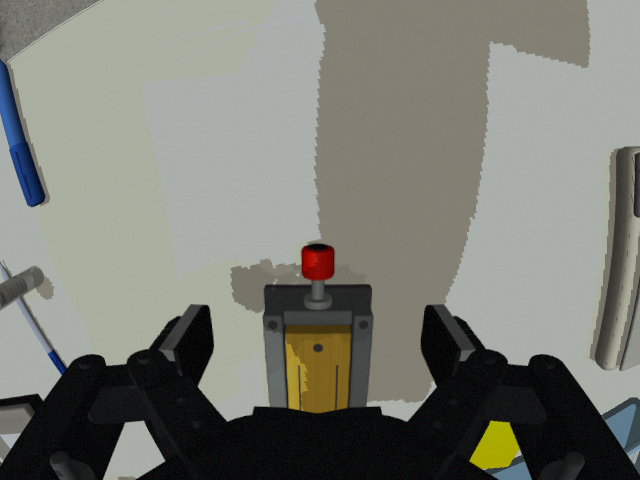

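The knob at (317,262) lies on the gripper's mid-line. I'll descend, grip it and pull.

Emit:
carry_out(delta_pos=[[0.05, 0.08, -2], [0.05, 0.08, -4], [0.05, 0.08, -6], [0.05, 0.08, -7.5], [0.05, 0.08, -8.7], [0.05, 0.08, -8.7], [0.05, 0.08, -8.7], [0.05, 0.08, -8.7], [0.05, 0.08, -8.7], [0.05, 0.08, -8.7], [0.05, 0.08, -8.7], [0.05, 0.08, -8.7], [0.05, 0.08, -8.7], [0.05, 0.08, -8.7], [0.05, 0.08, -8.7], [0.05, 0.08, -8.7]], rot=[[0, 0, 0], [0, 0, 0], [0, 0, 0], [0, 0, 0], [0, 0, 0], [0, 0, 0], [0, 0, 0], [0, 0, 0], [0, 0, 0], [0, 0, 0], [0, 0, 0], [0, 0, 0], [0, 0, 0], [0, 0, 0], [0, 0, 0], [0, 0, 0]], jaw=[1, 1, 1, 1, 1, 1, 0.15, 0.15, 0.15, 0.15, 0.15, 0.15, 0.15, 0.15, 0.15, 0.15])

```text
time_s: 5.03
position: [486.2, -133.0, 183.6]
tool_rot: [0.42, 3.112, -0.005]
contact_force: [-1.6, -2.8, 4.5]
width: 18.2
grip_force: 58.4
```

Emit:
carry_out(delta_pos=[[-0.3, 0.08, 0], [-0.6, 0.16, 0], [-0.9, 0.25, 0], [-1.2, 0.33, 0], [-1.5, 0.41, 0], [-1.75, 0.48, 0], [-1.85, 0.5, 0], [-1.85, 0.5, 0], [-1.85, 0.5, 0]], rot=[[0, 0, 0], [0, 0, 0], [0, 0, 0], [0, 0, 0], [0, 0, 0], [0, 0, 0], [0, 0, 0], [0, 0, 0], [0, 0, 0]], jaw=[0.15, 0.15, 0.15, 0.15, 0.15, 0.15, 0.15, 0.15, 0.15])

```text
time_s: 5.78
position: [468.5, -128.1, 183.7]
tool_rot: [0.419, 3.11, -0.005]
contact_force: [1.4, -5.2, 4.1]
width: 18.1
grip_force: 58.6
```

Emit:
carry_out(delta_pos=[[0, 0, 0], [0, 0, 0], [0, 0, 0], [0, 0, 0], [0, 0, 2], [0, 0, 4], [0, 0, 6], [0, 0, 8], [2.3, -0.6, 8.5], [4.6, -1.2, 8.5], [6.8, -1.85, 8.5], [6.8, -1.85, 8.5], [6.8, -1.85, 8.5], [6.8, -1.85, 8.5], [6.8, -1.85, 8.5], [6.8, -1.85, 8.5]], rot=[[0, 0, 0], [0, 0, 0], [0, 0, 0], [0, 0, 0], [0, 0, 0], [0, 0, 0], [0, 0, 0], [0, 0, 0], [0, 0, 0], [0, 0, 0], [0, 0, 0], [0, 0, 0], [0, 0, 0], [0, 0, 0], [0, 0, 0], [0, 0, 0]], jaw=[0.8, 0.8, 0.8, 0.8, 0.8, 0.8, 0.8, 0.8, 0, 0, 0, 0, 0, 0, 0, 0])

```text
time_s: 7.12
position: [534.5, -145.3, 267.4]
tool_rot: [-0.418, -3.112, -0.001]
contact_force: [0.0, -0.0, 0.5]
width: -0.0
grip_force: 0.0
```

```bash
python3 - <<'E'
from m import *
s=bot.state(); print(s["position"],s["contact_force"])
im=bot.snapshot("wrist")[:,:,::-1].copy(); cv2.imwrite("pics/w3.png",im); np.save("w3.npy",np.r_[s["position"],s["tool_rot"]])
o=meas(im,s)
c=o["red"]; P=np.array([at("wrist",u,v,27,s)[:2] for u,v in c],np.float32); print("red",c.mean(0),cv2.minAreaRect(P))
E
```

```text
[ 534.51086862 -145.29724674  267.3806119 ] [ 0.00430012 -0.03617051  0.54238514]
red [314.14634146 144.19512195] ((466.9315185546875, -127.56334686279297), (19.071481704711914, 18.11703872680664), 74.579345703125)
```

View pics/w3.png

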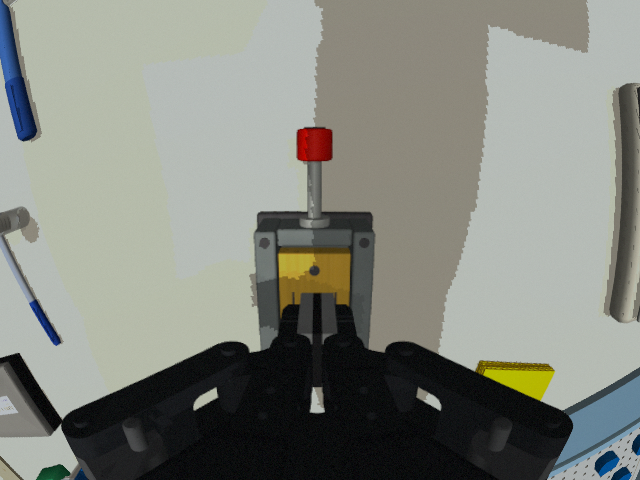

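The knob at (314,144) is fully out, and the closed fingertips are over the plate's near end. Now I press.

Emit:
carry_out(delta_pos=[[0.15, -0.12, -2], [0.15, -0.12, -4], [0.15, -0.12, -4.8], [0.15, -0.12, -5.0], [0.15, -0.12, -5.2], [0.15, -0.12, -5.4], [0.15, -0.12, -5.6], [0.15, -0.12, -5.8], [0.15, -0.12, -5.9], [0.15, -0.12, -6.0], [0.15, -0.12, -6.0]], rot=[[0, 0, 0], [0, 0, 0], [0, 0, 0], [0, 0, 0], [0, 0, 0], [0, 0, 0], [0, 0, 0], [0, 0, 0], [0, 0, 0], [0, 0, 0], [0, 0, 0]], jaw=[0, 0, 0, 0, 0, 0, 0, 0, 0, 0, 0])

```text
time_s: 8.08
position: [537.3, -146.9, 210.0]
tool_rot: [0.418, 3.112, -0.0]
contact_force: [-4.3, 1.9, 12.2]
width: 0.1
grip_force: 6.7
```

Emit:
carry_out(delta_pos=[[0, 0, -0.2], [0, 0, -0.2], [0, 0, 0.5], [0, 0, 2], [0, 0, 5], [0, 0, 8], [0, 0, 8], [0, 0, 8], [0, 0, 8]], rot=[[0, 0, 0], [0, 0, 0], [0, 0, 0], [0, 0, 0], [0, 0, 0], [0, 0, 0], [0, 0, 0], [0, 0, 0], [0, 0, 0]], jaw=[0, 0, 0, 0, 0, 0, 0, 0, 0])

```text
time_s: 8.83
position: [537.1, -146.8, 287.7]
tool_rot: [0.419, 3.113, -0.0]
contact_force: [0.1, -0.9, -0.5]
width: 0.2
grip_force: 0.0
```

```bash
python3 - <<'E'
from m import *
s=bot.state(); print(s["position"],s["contact_force"])
im=bot.snapshot("wrist")[:,:,::-1].copy(); np.save("w4.npy",np.r_[s["position"],s["tool_rot"]]);cv2.imwrite("pics/w4.png",im)
sc=bot.snapshot("scene")[200:300,280:420,::-1]
sc=cv2.resize(sc,None,fx=4,fy=4); cv2.imwrite("pics/s4.png",np.hstack([sc,cv2.resize(im[:,200:440],(200,400))]))
E
```

```text
[ 537.05517783 -146.83713189  287.69964993] [ 0.10890604 -0.87852383 -0.45150312]
```

View pics/s4.png

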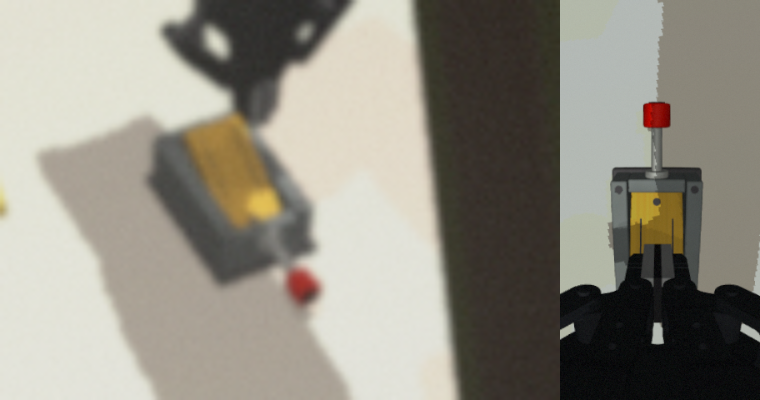

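The plate is tipped: its far end stands above the back wall at (235,115) in the crop. I'll tilt the tool 30° square to the plate and go to a hover point.

Emit:
carry_out(delta_pos=[[-1, 0.3, 0], [-2, 0.6, 0], [-3, 0.9, -0.5], [-4.5, 1.2, -2], [-5.6, 1.5, -3.5], [-5.6, 1.5, -4.6], [-5.6, 1.5, -4.6], [-5.6, 1.5, -4.6], [-5.6, 1.5, -4.6]], rot=[[-1.6, -5.8, 0], [-3.2, -11.6, 0], [-4.8, -17.3, 0], [-6.4, -23.1, 0], [-8, -28.9, 0], [-8, -28.9, 0], [-8, -28.9, 0], [-8, -28.9, 0], [-8, -28.9, 0]], jaw=[0.7, 0.7, 0.7, 0.7, 0.7, 0.7, 0.7, 0.7, 0.7])

```text
time_s: 9.68
position: [482.2, -132.2, 242.1]
tool_rot: [0.349, 2.598, -0.095]
contact_force: [0.0, 0.1, 0.6]
width: 59.7
grip_force: 0.0
```

```bash
python3 - <<'E'
from m import *
s=bot.state(); print(s["position"],s["joints"].round(2),Ro.from_rotvec(s["tool_rot"]).as_matrix().round(3),s["width"])
im=bot.snapshot("wrist")[:,:,::-1].copy(); np.save("w5.npy",np.r_[s["position"],s["tool_rot"]]);cv2.imwrite("pics/w5.png",im)
E
```

```text
[ 482.17650638 -132.15551432  242.12765111] [-0.27  0.2  -0.82  0.02 -0.   -0.  ] [[-0.835  0.265  0.482]
 [ 0.229  0.964 -0.133]
 [-0.5   -0.001 -0.866]] 59.70908675464452
```

View pics/w5.png

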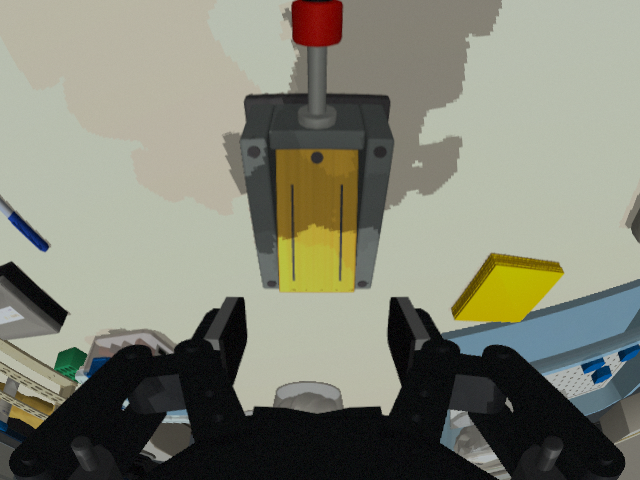

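The plate is visibly tipped, filling columns 276–358 with its raised end at row 292. I'll check that edge by casting a ray.

```bash
python3 - <<'E'
from m import *
a=np.load("w5.npy"); st=dict(position=a[:3],tool_rot=a[3:])
ex=np.array([.964,-.266]); ey=np.array([.266,.964]); c=np.array([562,-153.7])
for u,v,z in [(277,291,63),(356,292,63),(276,150,23.5),(358,150,23.5),(317,157,30)]:
    p=at("wrist",u,v,z,st)[:2]-c; print(u,v,(p@ex).round(1),(p@ey).round(1))
g=st["position"]+Ro.from_rotvec(st["tool_rot"]).as_matrix()@[0,0,169]; print((g[:2]-c)@ex,(g[:2]-c)@ey,g[2])
E
```

```text
277 291 28.0 -20.8
356 292 28.8 21.0
276 150 -33.5 -19.9
358 150 -33.6 20.3
317 157 -33.4 0.2
1.8128752419601597 -0.5342650948167577 95.76438642515475
```

Emit:
carry_out(delta_pos=[[0.6, -0.15, -1.1], [1.2, -0.3, -2.2], [1.7, -0.42, -3.2], [2.1, -0.52, -3.9], [2.34, -0.58, -4.4], [2.34, -0.58, -4.4], [2.34, -0.58, -4.4]], rot=[[0, 0, 0], [0, 0, 0], [0, 0, 0], [0, 0, 0], [0, 0, 0], [0, 0, 0], [0, 0, 0]], jaw=[0.7, 0.7, 0.7, 0.7, 0.7, 0.7, 0.7])

```text
time_s: 10.32
position: [504.9, -137.8, 197.8]
tool_rot: [0.349, 2.598, -0.095]
contact_force: [-0.4, -0.3, 0.3]
width: 59.8
grip_force: 0.0
```

```bash
python3 - <<'E'
from m import *
s=bot.state(); print(s["position"],s["contact_force"])
ex=np.array([.964,-.266]); ey=np.array([.266,.964]); c=np.array([562,-153.7])
g=s["position"]+Ro.from_rotvec(s["tool_rot"]).as_matrix()@[0,0,169]; print((g[:2]-c)@ex,(g[:2]-c)@ey,g[2])
E
```

```text
[ 504.94246887 -137.75743774  197.78997187] [-0.43033231 -0.32526309  0.26037244]
25.217685957459917 0.12572198145914837 51.40841712556977
```

Well placed. Close.

Emit:
carry_out(delta_pos=[[0, 0, 0], [0, 0, 0], [0, 0, 0], [0, 0, 0], [0, 0, 0], [0, 0, 0], [0, 0, 0], [0, 0, 0]], rot=[[0, 0, 0], [0, 0, 0], [0, 0, 0], [0, 0, 0], [0, 0, 0], [0, 0, 0], [0, 0, 0], [0, 0, 0]], jaw=[0.4, 0.4, 0.4, 0.4, 0.4, 0.4, 0.4, 0.4])

```text
time_s: 10.98
position: [504.7, -137.7, 198.1]
tool_rot: [0.349, 2.597, -0.096]
contact_force: [-2.2, 1.0, 5.8]
width: 38.1
grip_force: 61.1
```

Emit:
carry_out(delta_pos=[[0.05, 0, 0.5], [0.1, -0.03, 1], [0.2, -0.05, 2], [0.3, -0.1, 3.5], [0.3, -0.1, 5.5], [0.3, -0.1, 7.5], [0.3, -0.1, 9.5], [0.3, -0.1, 11], [0.3, -0.1, 12], [0.3, -0.1, 12], [0.3, -0.1, 12]], rot=[[0, 0, 0], [0, 0, 0], [0, 0, 0], [0, 0, 0], [0, 0, 0], [0, 0, 0], [0, 0, 0], [0, 0, 0], [0, 0, 0], [0, 0, 0], [0, 0, 0]], jaw=[0.4, 0.4, 0.4, 0.4, 0.4, 0.4, 0.4, 0.4, 0.4, 0.4, 0.4])

```text
time_s: 11.9
position: [507.5, -138.6, 318.1]
tool_rot: [0.349, 2.597, -0.095]
contact_force: [0.2, -0.0, -2.0]
width: 38.5
grip_force: 60.4
```

```bash
python3 - <<'E'
from m import *
s=bot.state(); print(s["position"],s["contact_force"],s["width"])
im=bot.snapshot("wrist")[:,:,::-1].copy(); np.save("w6.npy",np.r_[s["position"],s["tool_rot"]]);cv2.imwrite("pics/w6.png",im)
# pan from w1 (partly) , top and scene: bright pan corners
for n,box in(("top",(220,160,300,240)),("scene",(180,260,290,360))):
    g=bot.snapshot(n)[:,:,::-1]; x0,y0,x1,y1=box
    cv2.imwrite(f"pics/{n}6.png",cv2.resize(g[y0:y1,x0:x1],(400,400 if n=="top" else 364),interpolation=cv2.INTER_CUBIC))
a=cv2.imread("pics/top6.png"); b=cv2.imread("pics/scene6.png"); b=cv2.resize(b,(400,400)); cv2.imwrite("pics/pan6.png",np.hstack([a,b]))
E
```

```text
[ 507.45905658 -138.6345381   318.08690418] [ 0.23516831 -0.00924901 -2.01810393] 38.51533394674461
```

View pics/w6.png

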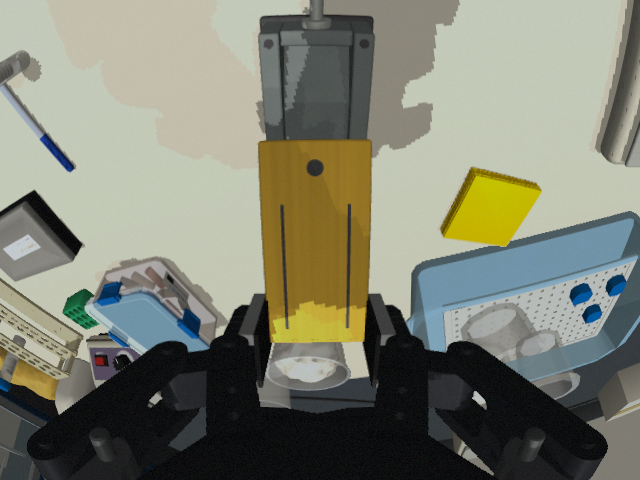

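View pics/pan6.png

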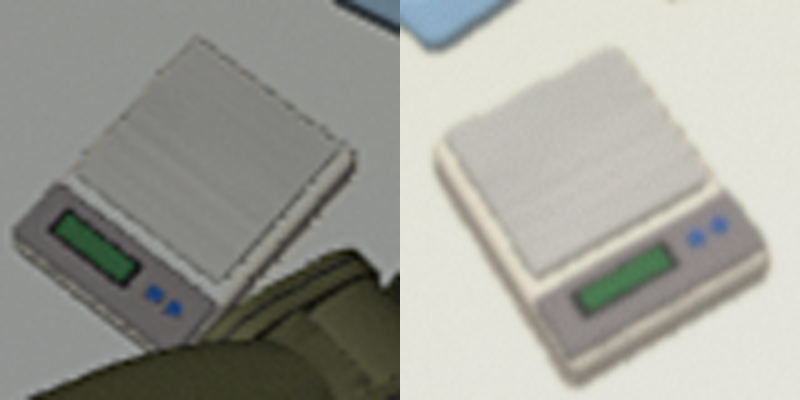

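The plate hangs firmly between the pads, at columns 260–370. The pan's corners can be read in both crops.

```bash
python3 - <<'E'
from m import *
for n,L in(("top",[(259,167.4),(290,190),(263,215.6),(235,194)]),("scene",[(237.8,271.8),(265.8,306.3),(218.5,328.8),(193.2,295)])):
    P=np.array([at(n,u,v,41)[:2] for u,v in L]); print(n,P.round(0).tolist(),P.mean(0),[np.degrees(np.arctan2(*(P[(i+1)%4]-P[i])[::-1])).round(1) for i in range(4)],[np.linalg.norm(P[(i+1)%4]-P[i]).round() for i in range(4)])
# plate in grip: far end/near end tool coords
a=np.load("w6.npy"); st=dict(position=a[:3],tool_rot=a[3:]); R=Ro.from_rotvec(st["tool_rot"]).as_matrix()
for u,v in[(260,141),(371,141),(268,341),(365,341)]:
    o,d=ray("wrist",u,v,st); o=R.T@(o-st["position"]); d=R.T@d
    print((o+d*(160-o[2])/d[2]).round(1))
E
```

```text
top [[671.0, 227.0], [655.0, 90.0], [528.0, 118.0], [544.0, 242.0]] [599.38981162 169.0998079 ] [np.float64(-96.6), np.float64(167.7), np.float64(82.6), np.float64(-6.8)] [np.float64(138.0), np.float64(130.0), np.float64(125.0), np.float64(127.0)]
scene [[651.0, 101.0], [518.0, 118.0], [538.0, 241.0], [662.0, 227.0]] [592.08174521 171.90286539] [np.float64(172.9), np.float64(80.6), np.float64(-6.2), np.float64(-94.8)] [np.float64(134.0), np.float64(125.0), np.float64(124.0), np.float64(127.0)]
[ 71.5 -18.9 160. ]
[ 71.5  19.6 160. ]
[ -6.7 -19.  160. ]
[ -6.7  20.4 160. ]
```

Emit:
carry_out(delta_pos=[[0.4, 1, 0], [1.3, 3.3, 0], [2.4, 6, 0], [3.6, 9, 0], [4.8, 12, 0], [6, 15, 0], [7.2, 18, 0], [8.4, 21, 0], [9.5, 24, -0.5], [10.5, 26.5, -1], [11.3, 28.5, -1.5], [11.8, 29.6, -1.8], [11.95, 30.1, -1.8], [11.95, 30.1, -1.8], [11.95, 30.1, -1.8], [11.95, 30.1, -1.8]], rot=[[0, 0, 0], [1, 3.6, 0], [2, 7.2, 0], [3, 10.8, 0], [4, 14.5, 0], [5, 18.1, 0], [6, 21.7, 0], [7, 25.3, 0], [8, 28.9, 0], [8, 28.9, 0], [8, 28.9, 0], [8, 28.9, 0], [8, 28.9, 0], [8, 28.9, 0], [8, 28.9, 0], [8, 28.9, 0]], jaw=[0.4, 0.4, 0.4, 0.4, 0.4, 0.4, 0.4, 0.4, 0.4, 0.4, 0.4, 0.4, 0.4, 0.4, 0.4, 0.4])

```text
time_s: 13.38
position: [626.6, 161.2, 300.1]
tool_rot: [-0.421, -3.113, 0.001]
contact_force: [-0.5, -0.2, -0.9]
width: 38.2
grip_force: 60.5
```

```bash
python3 - <<'E'
from m import *
s=bot.state(); R=Ro.from_rotvec(s["tool_rot"]).as_matrix(); print(s["position"],s["contact_force"],s["width"],R.round(3).tolist())
im=bot.snapshot("wrist")[:,:,::-1].copy(); np.save("w7.npy",np.r_[s["position"],s["tool_rot"]]);cv2.imwrite("pics/w7.png",im)
E
```

```text
[626.58796135 161.24078841 300.05525039] [-0.47792813 -0.1770925  -0.93927641] 38.19236301519452 [[-0.964, 0.265, -0.0], [0.265, 0.964, -0.001], [-0.0, -0.001, -1.0]]
```

View pics/w7.png

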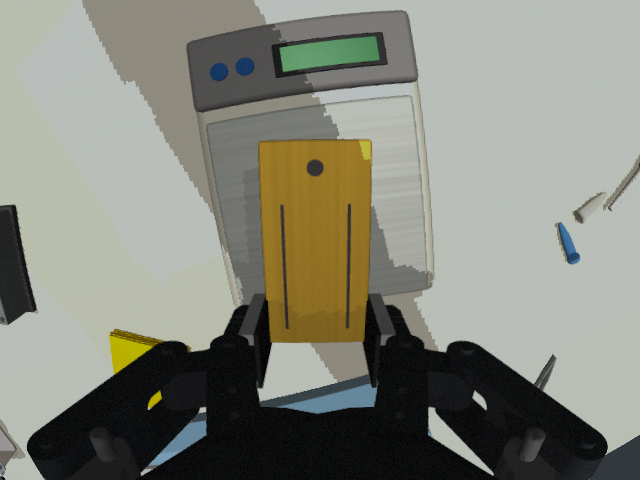

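The pan's corners are at about (208,124), (411,97) and (429,289). I'll cast these onto z = 41.

```bash
python3 - <<'E'
from m import *
a=np.load("w7.npy"); st=dict(position=a[:3],tool_rot=a[3:])
A,B,C=[at("wrist",u,v,41,st) for u,v in[(208,124),(411,97),(429,289)]]
print(A,B,C,np.linalg.norm(A-B),np.linalg.norm(B-C),(A+C)/2)
d=(B-A)/np.linalg.norm(B-A); print((A+B)/2+65*np.array([d[1],-d[0],0]))
R=Ro.from_rotvec(a[3:]).as_matrix(); print("plate",R@[32.4,0,172]+a[:3])
E
```

```text
[528.11293434 118.80440843  41.        ] [545.56949156 244.32447529  41.        ] [672.64649208 229.36121513  41.        ] 126.72812858725261 127.95492649898992 [600.37971321 174.08281178  41.        ]
[601.2215872  172.61081623  41.        ]
plate [595.32820804 169.7316399  128.05381649]
```

Emit:
carry_out(delta_pos=[[0.5, 0.35, -1.5], [0.5, 0.35, -3], [0.5, 0.35, -4.5], [0.5, 0.35, -6], [0.5, 0.35, -7], [0.5, 0.35, -7.6], [0.5, 0.35, -8.0], [0.5, 0.35, -8.2], [0.5, 0.35, -8.3], [0.5, 0.35, -8.4], [0.5, 0.35, -8.5], [0.5, 0.35, -8.5]], rot=[[0, 0, 0], [0, 0, 0], [0, 0, 0], [0, 0, 0], [0, 0, 0], [0, 0, 0], [0, 0, 0], [0, 0, 0], [0, 0, 0], [0, 0, 0], [0, 0, 0], [0, 0, 0]], jaw=[0.4, 0.4, 0.4, 0.4, 0.4, 0.4, 0.4, 0.4, 0.4, 0.4, 0.4, 0.4])

```text
time_s: 14.43
position: [632.2, 165.9, 215.1]
tool_rot: [0.419, 3.113, 0.0]
contact_force: [0.4, -0.1, -1.3]
width: 38.4
grip_force: 60.5
```

Emit:
carry_out(delta_pos=[[0, 0, -0.05], [0, 0, -0.1], [0, 0, -0.15], [0, 0, -0.2], [0, 0, -0.2]], rot=[[0, 0, 0], [0, 0, 0], [0, 0, 0], [0, 0, 0], [0, 0, 0]], jaw=[0.4, 0.4, 0.4, 0.4, 0.4])

```text
time_s: 14.85
position: [632.1, 165.9, 214.5]
tool_rot: [0.418, 3.112, 0.001]
contact_force: [-2.7, -0.2, 7.0]
width: 38.7
grip_force: 61.6
```

Emit:
carry_out(delta_pos=[[0, 0, 0], [0, 0, 0], [0, 0, 0], [0, 0, 0], [0, 0, 0], [0, 0, 1], [0, 0, 3], [0, 0, 5], [0, 0, 8], [0, 0, 10], [0, 0, 10], [0, 0, 10]], rot=[[0, 0, 0], [0, 0, 0], [0, 0, 0], [0, 0, 0], [0, 0, 0], [0, 0, 0], [0, 0, 0], [0, 0, 0], [0, 0, 0], [0, 0, 0], [0, 0, 0], [0, 0, 0]], jaw=[0.55, 0.7, 0.7, 0.7, 0.7, 0.7, 0.7, 0.7, 0.7, 0.7, 0.7, 0.7])

```text
time_s: 15.85
position: [632.7, 166.0, 315.0]
tool_rot: [0.418, 3.11, 0.003]
contact_force: [-0.1, -0.8, -0.5]
width: 59.3
grip_force: 0.0
```

```bash
python3 - <<'E'
from m import *
s=bot.state(); print(s["position"],s["contact_force"],s["width"])
im=bot.snapshot("wrist")[:,:,::-1].copy(); cv2.imwrite("pics/w8.png",im)
for c in meas(im,s)["br"] if True else []:
    P=np.array([at("wrist",u,v,53,s)[:2] for u,v in c],np.float32); print("br",c.mean(0),cv2.minAreaRect(P))
E
```

```text
[632.66754548 166.03886288 314.98583937] [-0.10201388 -0.80189657 -0.45179217] 59.318882033132766Traceback (most recent call last):
  File "<stdin>", line 4, in <module>
  File "m.py", line 5, in meas
    red=((H<8)|(H>172))&(S>130)&(V>50); c=big(red)[0]; out["red"]=c[:,0]
                                          ~~~~~~~~^^^
IndexError: list index out of range
```

View pics/w8.png

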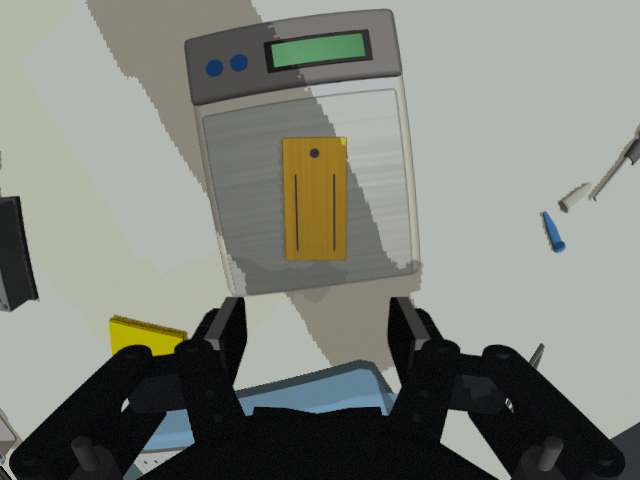

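The plate lies flat in the middle of the pan, at (315,199). Now back to the outer side of the knob with the jaw shut.

Emit:
carry_out(delta_pos=[[-0.8, -1.2, 0], [-2.5, -3.5, 0], [-4.5, -6.4, 0], [-6.5, -9.2, 0], [-8.5, -12, 0], [-10.5, -14.9, 0], [-12.5, -17.7, 0], [-14.5, -20.5, 0], [-16.5, -23.4, 0], [-18.5, -26.2, 0], [-20, -28.4, 0], [-20.1, -28.4, 0], [-20.1, -28.4, -3], [-20.1, -28.4, -6], [-20.1, -28.4, -9], [-20.1, -28.4, -12], [-20.1, -28.4, -13], [-20.1, -28.4, -13], [-20.1, -28.4, -13]], rot=[[0, 0, 0], [0, 0, 0], [0, 0, 0], [0, 0, 0], [0, 0, 0], [0, 0, 0], [0, 0, 0], [0, 0, 0], [0, 0, 0], [0, 0, 0], [0, 0, 0], [0, 0, 0], [0, 0, 0], [0, 0, 0], [0, 0, 0], [0, 0, 0], [0, 0, 0], [0, 0, 0], [0, 0, 0]], jaw=[0.7, 0.7, 0.7, 0, 0, 0, 0, 0, 0, 0, 0, 0, 0, 0, 0, 0, 0, 0, 0])

```text
time_s: 17.48
position: [430.4, -117.6, 181.6]
tool_rot: [-0.418, -3.11, -0.001]
contact_force: [0.2, -0.3, 0.9]
width: 0.0
grip_force: 0.0
```

```bash
python3 - <<'E'
from m import *
s=bot.state(); print(s["contact_force"],s["joints"].round(2))
ex=np.array([.964,-.266]); ey=np.array([.266,.964]); c=np.array([562,-153.7])
p=s["position"][:2]-c; print(p@ex,p@ey,s["position"])
im=bot.snapshot("wrist")[:,:,::-1].copy()
k=meas(im,s)["red"]; P=np.array([at("wrist",u,v,27,s)[:2] for u,v in k]); q=P-c; print("red",(q@ex).min(),(q@ex).max(),(q@ey).min(),(q@ey).max())
E
```

```text
[ 0.19376247 -0.26429067  0.93392477] [-0.27  0.36 -0.68  0.54  0.    0.  ]
-136.49646130306328 -0.17996452483767394 [ 430.37638517 -117.567306    181.62619862]
red -101.4264214340208 -96.6649333551853 -2.2269718017524656 3.8509586373227034
```

Emit:
carry_out(delta_pos=[[0.8, -0.22, 0.1], [1.4, -0.39, 0.1], [1.8, -0.5, 0.1], [2.1, -0.58, 0.1], [2.4, -0.66, 0.1], [2.7, -0.75, 0.1], [3.0, -0.83, 0.1], [3.3, -0.91, 0.1], [3.5, -0.97, 0.1], [3.5, -0.97, 0.1]], rot=[[0, 0, 0], [0, 0, 0], [0, 0, 0], [0, 0, 0], [0, 0, 0], [0, 0, 0], [0, 0, 0], [0, 0, 0], [0, 0, 0], [0, 0, 0]], jaw=[0, 0, 0, 0, 0, 0, 0, 0, 0, 0])

```text
time_s: 18.37
position: [465.8, -127.8, 183.5]
tool_rot: [-0.419, -3.112, -0.0]
contact_force: [-4.2, 2.1, 1.1]
width: -0.0
grip_force: 1.5
```

Emit:
carry_out(delta_pos=[[0.1, -0.03, 0], [0.2, -0.06, 0], [0.2, -0.06, 0]], rot=[[0, 0, 0], [0, 0, 0], [0, 0, 0]], jaw=[0, 0, 0])

```text
time_s: 18.62
position: [466.3, -128.0, 183.4]
tool_rot: [-0.418, -3.109, -0.001]
contact_force: [-6.8, 2.4, 5.6]
width: -0.0
grip_force: 3.4
```

Emit:
carry_out(delta_pos=[[0.1, -0.03, 0], [0.2, -0.06, 0], [0.2, -0.06, 0], [0.2, -0.06, 0]], rot=[[0, 0, 0], [0, 0, 0], [0, 0, 0], [0, 0, 0]], jaw=[0, 0, 0, 0])

```text
time_s: 18.95
position: [466.8, -128.1, 183.1]
tool_rot: [-0.418, -3.106, -0.002]
contact_force: [-9.2, 3.1, 8.6]
width: -0.4
grip_force: 5.2
```

Hard stop reached: the force is rising and the tool no longer advances. I'll back off, rise and verify.

Emit:
carry_out(delta_pos=[[-1, 0.3, 0], [-3, 0.8, 0], [-4.5, 1.2, 0], [-4.5, 1.2, 3], [-4.5, 1.2, 6], [-4.5, 1.2, 9], [-2, 0.5, 11], [-1, 0.3, 11], [-1, 0.3, 11], [-1, 0.3, 11]], rot=[[0, 0, 0], [0, 0, 0], [0, 0, 0], [0, 0, 0], [0, 0, 0], [0, 0, 0], [0, 0, 0], [0, 0, 0], [0, 0, 0], [0, 0, 0]], jaw=[0, 0, 0, 0, 0, 0, 0, 0, 0, 0])

```text
time_s: 19.78
position: [460.7, -126.2, 293.3]
tool_rot: [0.419, 3.113, -0.0]
contact_force: [-2.0, -0.1, -0.0]
width: -0.4
grip_force: 0.0
```

```bash
python3 - <<'E'
from m import *
s=bot.state(); c=np.array([562,-153.7]);ex=np.array([.964,-.266])
im=bot.snapshot("wrist")[:,:,::-1].copy()
k=meas(im,s)["red"]; P=np.array([at("wrist",u,v,27,s)[:2] for u,v in k],np.float32); r=cv2.minAreaRect(P); print(r,(np.array(r[0])-c)@ex)
im=bot.snapshot("top")[:,:,::-1].copy(); hsv=cv2.cvtColor(im,cv2.COLOR_BGR2HSV)
for n,u0,v0 in(("knob",320,265),("plate",263,194)):
    H,S,V=cv2.split(hsv[v0-25:v0+25,u0-30:u0+30])
    m=((H<8)|(H>172))&(S>130) if n=="knob" else (H>12)&(H<32)&(S>110)
    v,u=np.nonzero(m); print(n,len(u), at("top",u.mean()+u0-30,v.mean()+v0-25,27 if n=="knob" else 53) if len(u) else None)
E
```

```text
((482.3959655761719, -131.92678833007812), (19.261873245239258, 16.955169677734375), 74.68614959716797) -82.52996348876952
knob 0 None
plate 250 [599.15320235 170.06853085  53.        ]
```

Emit:
carry_out(delta_pos=[[0.8, -0.2, -0.8], [1.6, -0.45, -1.6], [2.4, -0.7, -2.4], [2.4, -0.7, -2.4], [2.4, -0.7, -2.4], [2.4, -0.7, -2.4], [2.4, -0.7, -2.4], [2.4, -0.7, -2.4]], rot=[[0, 0, 0], [0, 0, 0], [0, 0, 0], [0, 0, 0], [0, 0, 0], [0, 0, 0], [0, 0, 0], [0, 0, 0]], jaw=[1, 1, 1, 1, 1, 1, 1, 1])

```text
time_s: 20.55
position: [483.9, -133.0, 270.0]
tool_rot: [0.419, 3.113, -0.0]
contact_force: [0.2, -0.3, -1.0]
width: 85.1
grip_force: 0.0
```

```bash
python3 - <<'E'
from m import *
s=bot.state(); c=np.array([562,-153.7]);ex=np.array([.964,-.266]); print(s["position"])
a=np.load("w2.npy")
for im,st in((bot.snapshot("wrist")[:,:,::-1].copy(),s),(cv2.imread("pics/w2.png"),dict(position=a[:3],tool_rot=a[3:]))):
    k=meas(im,st)["red"]; P=np.array([at("wrist",u,v,27,st)[:2] for u,v in k],np.float32); r=cv2.minAreaRect(P); print(r,((P-c)@ex).min(),((P-c)@ex).max())
E
```

```text
[ 483.89555513 -133.02554148  269.95859616]
((485.68499755859375, -132.60531616210938), (19.527435302734375, 21.79296875), 74.67268371582031) -90.08790301818847 -68.27577833862304
((485.9967041015625, -132.70167541503906), (18.91474723815918, 21.748506546020508), 74.486083984375) -89.73868748779296 -67.9758893005371
```

The knob is within 0.3 mm of its starting home position, so I'm handing the job in.

```bash
python3 -c "
from bench import bot
print(bot.sign_off())"
```

```text
the job is handed in; nothing more can be done
None
```

The job is handed in, with no verdict returned: my last measurements put the plate within about 4 mm of the pan's centre (flat by eye in the wrist view) and the knob within about 0.3 mm of its starting position, but I viewed 11 pictures against the limit of 10.

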